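Switch off the tipping roaster and turn out the walnuts

ROBOT

A 6-joint arm with a two-finger parallel gripper is mounted at the origin on a cart in front of the work surface, level with it; the furniture and walls round the work are solid. World frame = base frame: x ahead of the robot, y to its left, z up, the work surface at z = 0. Lengths are in m, angles in rad, forces in N, time in s.
With the tool pointing down it reaches from about 0.25 to 0.725 m from the base axis. Payload 4 kg.
Tool frame: the origin (TCP) lies midway between the tips of the shut fingers; the grasp point (between the pads) lies hold_point_z behind it (hold_point_z is the distance from the TCP to the grasp point, in m); z points along the fingers, y is the line along which they close (so a half turn about z gives the same grasp; the last joint's range is limited). The gripper opens to 85 mm and grips with 20 to 120 N. Pads are 22 mm wide; open, the fingers measure 114 mm over their backs; the gripper's body (76 mm by 85 mm) begins 54 mm behind the grasp point. The pads swing forward as they close: fully open they stand 13 mm farther back than shut.
Start: joints at [-1.101, 0.241, 0.005, 1.335, 0, 1.571], TCP at [0.226, -0.446, 0.231] pointing down, gripper open.
Joint ranges: [-2.72, 2.72], [-1.05, 1.87], [-1.09, 1.28], [-1.99, 2.15], [-1.42, 1.44], [-3.14, 3.14]. Speed limits (rad/s): [2.79, 2.79, 3.14, 3.14, 3.14, 3.14].

INTERFACE

Orientations are given as a unit quaternion [w, x, y, z].
In Python, from plant import * gives the robot as it stands.
- The arm moves only by the tool arm_command, never from a script. Its argument "rows" is a list that holds one entry, the list of rows, each a list of 5 numbers: the shift along the world's x, y, z scaled (see below), then the turn about the world's z scaled (see below), then the opening, from 0 (shut) to 1 (fully open). In form: [[[dx, dy, dz, roll, jaw], ...]]. A call has 1 to 12 rows; each row is the pose to reach, as a shift and turn from the pose commanded when the call began, turning the shorter way round; what a row does not reach only later rows make up. The controller multiplies each number of a shift by 0.15 m and each number of a turn by 360 degrees. A row lasts 1/8 s, in which the tool goes at most 62.5 mm and 10.7 degrees, less where a joint would pass 70% of its speed; a pose out of reach is approached as far as the arm can. A call with a number of a shift or a turn outside -1 to 1 is refused whole. A call with a gripper value outside its range is refused whole. The fingers move at their own pace and stop on an object; the grip force is fixed at half the most. Time passes only in rows, so rows that repeat a pose let the fingers close. It gives the time, the measured TCP pose, the force, the opening and the grip force at its end, in the units of the state.
- state(): the state, without advancing time (a new reading comes with each control period).
- read_camera(name): name is "scene" or "top" or "wrist"; returns the picture (420x560x3 uint8, blue, green, red); there is no depth.
- camera_params(name): a dict with "K" (3x3 intrinsics, pixels), "world_from_camera" (4x4, takes a point from camera to world coordinates). Camera axes: x right, y down, z forward; pixel columns grow to the right and rows downward; lengths in m; the calibration is good to about 2 mm. A picture is of the moment at which its call begins: read the wrist's pose just before it. camera_params takes no time and is no camera call; for the wrist camera it gives the pose at the moment of the call.
- finish_job(): hands the job in; it is judged then, once.
Trained networks look in the newest picture that a camera, given by its name, has taken for a name from the list of things; names that differ only in an ending like _2 or _b are one class to them, and where a whole thing is asked for, a point or a joint stands for the part that bears it (a point fixed in the world has none). Each returns a list of dicts, best first, with "conf" (0 to 1); they miss things now and then, are a little off and sometimes report something else, mostly with a low value. They report only what shows in the picture. A call takes as long as a camera call.
- search_frame(camera, label): "uv" ([column, row] in pixels, amid what is visible of it).
- regions_of(camera, label): "mask" (420x560 bool, what is visible of it) and "uv" ([column, row] in pixels, amid what is visible of it).
- landmark_of(camera, label): "uv" ([column, row] in pixels: a listed point, or the origin of a listed thing).
The state is a dict: "clock": time; "joints": joint angles; "qvel": joint speeds; "joint_torque": joint torques, N m; "ee_pos": TCP position; "eef_rot": TCP orientation; "wrist_force": force on the tool from outside, world axes, zero at the start; "moment": the same for the moment, N m; "grip_width": opening from 0.0 (shut) to 1.0 (fully open); "finger_force": force on a finger pad.
Only numpy, scipy, OpenCV 4.12 (cv2) and the standard library are available. Lean on these libraries where they do the work, as an engineer would, in place of code of your own. Each camera call takes 0.05 s, during which the arm holds its last target. There are 200 camera calls.

TASK

The walnuts in the bench-top roaster are done. Switch the roaster off first - lift the hinged guard on its control box right up, push the toggle over towards the pan, and shut the guard again - then lift the pan's handle slowly and smoothly until the pan is tipped to 60 degrees, hold it there for a second so that all three walnuts roll out into the steel bowl, lower the pan by its handle until it is level on its hinge stop again and let go. Do not tip it past 70 degrees or let it drop, and do not shift the bowl, the timer or the tongs.

Things in the scene. Friction and masses are not known exactly. Their poses are not given: they have to be found in the camera images.
- roaster: Fixed bench-top roaster: steel housing 180 x 155 mm, top at z = 60 mm, under a round steel pan. Origin: on the bench under the pan; z up, +y = pouring side, -x = operator's side. Two hinge brackets at x = +-93, y 28 to 98 mm, up to z = 116 mm; round silver quadrant (radius 34 mm, ticks at 0, 30, 60 degrees, pointer turns with the pan) on the hinge axis outside the one at -x.
- guard_hinge (a point): Middle of the switch guard's hinge axis (along the roaster's x), at the roaster's (-145, -8, 58) mm, 6 mm above the top of the dark control box. The box: x -185 to -95, y -105 to 50 mm, top at z = 52 mm in the roaster's frame. Also on it: a black thermostat knob (27 mm wide, 70 mm to -y of this point, top at z = 68 mm; leave alone) and a small pilot lamp (38 mm to +y).
- guard_end (a point): Point midway between the guard's side walls, 42 mm to -y of its hinge and 12 mm above it when shut. The guard: plain aluminium channel open underneath, 24 mm wide (roaster's x), 46 mm long (y), top 28 mm above the control box when shut, free end to -y. It can be pinched across the 24 mm from above (over 25 mm free on both sides) and carried round the hinge, turning between the fingers.
- guard (a joint): Guard angle, rad: 0 = shut, grows as the free end swings up and over towards the roaster's +y, stop at 1.95. It weighs 25 g and swings easily: let go beyond about 1.2 rad it falls open onto its stop and stays there; pushed back short of about 0.8 rad it falls shut.
- toggle_tip (a point): Centre of the 8 mm ball tip of the steel toggle under the guard, 18 mm from its pivot, which is at the roaster's (-145, -34, 55) mm. It swings along the roaster's x.
- toggle (a joint): Toggle angle, rad: 0 = on, leaning to the operator (roaster's -x), 0.7 = off, leaning to the pan (roaster's +x). Starts within 0.05 of on. Stays where it is put; about 1.5 N at the tip moves it.
- tip_axis (a point): Middle of the pan's hinge axis, which runs along the roaster's x at the roaster's (0, 85, 104) mm, at the pan's pouring lip.
- pan_handle (a point): Middle of the pan's handle: black round bar 110 mm long, 17 to 20 mm thick, parallel to the hinge axis, 230 mm from it. Pan level: at the roaster's (0, -145, 104) mm, free below, 55 mm clear of the pan's rim. It carries an 8 mm steel rod frame round the pan (side rods at x = +-83.5 mm). Lifted, it swings up and over to +y; it can turn between the fingers, so the gripper may keep pointing down.
- pan (a joint): Tipping angle of the pan, rad: 0 = level on its hinge stop, grows as the handle is lifted, limit 1.4. Steel pan 160 mm across the rim, 30 mm deep, wall flaring 34 degrees from level, level rim at z = 104 mm, hinged at its pouring lip (+y). Pan and frame weigh 0.4 to 0.75 kg; it falls back at once if let go.
- bowl: Empty round stainless steel bowl, loose, about 0.3 kg, 140 mm across, 55 mm high, standing under the pan's pouring lip, centre about 142 mm to the roaster's +y. Origin: centre of its underside.
- walnut_1: A walnut in its shell, 34 x 31 mm, 13 g, lying in the pan. Origin: its centre.
- walnut_2: A second walnut, like the first.
- walnut_3: A third walnut, like the first.
- timer_1: Bystander: flat white brew timer, 56 x 100 x 17 mm, loose on the bench on the operator's side of the bowl. Origin: centre of its underside.
- tongs_small: Bystander: small steel sugar tongs, 161 x 34 x 12 mm, loose on the bench beside the roaster's -y side, below and in front of the handle. Origin: centre of its underside.

How it is judged:
By the outcome, as a careful person would: the job done as asked, in the order asked, and still so for the second after the job is handed in, with the robot touching nothing.
It also fails if it takes over 72 s, if anything falls off the work surface, if the arm or the gripper's body presses on something with over 40 N, if the wrist force passes 120 N, or if a joint passes its speed limit or range.

## Working session

There is one attempt and no reset: what is moved stays moved. The work goes in short steps, Python scripts to look and compute and a tool call to move; the robot and the scene stay as the last step left them, time stands still between calls to the robot, and variables do not carry over. Pictures are saved under pics/ and viewed, at most 13 in all, crops included, and the job is handed in when it is done.

Besides the shell and the picture viewer there is one more tool, called after ">>>" as name(argument=value, ...), one argument or row to a line, values as JSON. arm_command: Moves the arm, as the interface text tells. Shifts and turns lie within -1 to 1; 1 stands for 0.15 m of shift or 360 degrees of turn. Its arguments: {"type":"object","properties":{"rows":{"type":"array","items":{"type":"array","items":{"type":"array","items":{"type":"number","minimum":-1,"maximum":1}}}}},"required":["rows"]}

```bash
mkdir -p pics; ls; cat > h.py <<'E'
from plant import *
import numpy as np, cv2
def ray(cam,uv,P=None):
    P=P or camera_params(cam);K=np.array(P["K"]);T=np.array(P["world_from_camera"])
    d=T[:3,:3]@np.linalg.solve(K,[uv[0],uv[1],1.]);return T[:3,3],d/np.linalg.norm(d)
def tri(rs):
    A=np.zeros((3,3));b=np.zeros(3)
    for o,d in rs:
        M=np.eye(3)-np.outer(d,d);A+=M;b+=M@o
    p=np.linalg.solve(A,b);return p,max(np.linalg.norm((np.eye(3)-np.outer(d,d))@(p-o)) for o,d in rs)
def onz(r,z): o,d=r;return o+d*(z-o[2])/d[2]
def proj(cam,p):
    P=camera_params(cam);T=np.linalg.inv(np.array(P["world_from_camera"]));q=np.array(P["K"])@(T[:3,:3]@p+T[:3,3]);return q[:2]/q[2]
E
python3 - <<'E'
from h import *
s=state();print(s)
for c in("scene","top"): cv2.imwrite(f"pics/{c}0.png",read_camera(c))
for c in("scene","top"): print(c,np.array(camera_params(c)["world_from_camera"]).round(3).tolist())
for l in["guard_hinge","guard_end","toggle_tip","tip_axis","pan_handle","roaster","bowl","timer_1","tongs_small","walnut_1"]:
    R={}
    for c in("scene","top"):
        r=landmark_of(c,l);print(l,c,[(np.round(x["uv"]).tolist(),round(x["conf"],2)) for x in r[:3]])
        if r:R[c]=ray(c,r[0]["uv"])
    if len(R)==2:print("   ",tri(list(R.values())))
print(state()["clock"])
E
```

```text
pics
{'clock': 0.0, 'joints': array([-1.10097652e+00,  2.41411296e-01,  3.71881438e-03,  1.33524124e+00,
        2.02445833e-05,  1.57083368e+00]), 'qvel': array([-0.00036132, -0.00165207,  0.00088477, -0.00011487, -0.00140766,
        0.0005171 ]), 'joint_torque': array([ 3.47230025e-04, -3.72320187e+01,  2.52406061e+01,  1.68640679e-02,
        2.04270800e-04, -1.23671518e-05]), 'ee_pos': array([ 0.22607322, -0.445241  ,  0.23041177]), 'eef_rot': array([-1.04169839e-03,  9.72539109e-01,  2.32737061e-01, -2.38920437e-04]), 'wrist_force': array([-0.29570106,  0.12278879,  0.54516309]), 'moment': array([ 0.01311017, -0.02122772,  0.04499586]), 'finger_force': 0.0, 'grip_width': 0.9963266897099998}
scene [[-0.834, -0.248, 0.492, 0.059], [-0.551, 0.374, -0.746, 0.705], [0.0, -0.894, -0.449, 0.484], [0.0, 0.0, 0.0, 1.0]]
top [[-0.008, -0.99, 0.14, 0.415], [-1.0, 0.008, -0.0, 0.035], [-0.001, -0.14, -0.99, 0.927], [0.0, 0.0, 0.0, 1.0]]
guard_hinge scene [([296.0, 246.0], 0.64)]
guard_hinge top [([255.0, 250.0], 0.74)]
    (array([0.44635695, 0.10055021, 0.05182952]), np.float64(9.96889731
[... 884 characters left out ...]
ay([ 0.62507826,  0.21557581, -0.00286232]), np.float64(0.0024299570283119647))
timer_1 scene [([235.0, 315.0], 0.78), ([295.0, 247.0], 0.22)]
timer_1 top [([193.0, 242.0], 0.57)]
    (array([ 0.46649462,  0.24248869, -0.00538972]), np.float64(0.0020968167932696705))
tongs_small scene [([347.0, 229.0], 0.84)]
tongs_small top [([338.0, 253.0], 0.66)]
    (array([ 0.44137825, -0.07683731,  0.00272345]), np.float64(0.000515307915321651))
walnut_1 scene [([241.0, 243.0], 0.75), ([237.0, 201.0], 0.71), ([226.0, 194.0], 0.56)]
walnut_1 top [([263.0, 186.0], 0.74), ([276.0, 184.0], 0.73), ([263.0, 168.0], 0.48)]
    (array([0.58656882, 0.08317579, 0.00409407]), np.float64(0.006932882172198591))
1.1
```

```bash
cat > fit.py <<'E'
from h import *
from scipy.optimize import least_squares
M={"guard_hinge":(-.145,-.008,.058),"guard_end":(-.145,-.050,.070),"tip_axis":(0,.085,.104),"pan_handle":(0,-.145,.104),"roaster":(0,0,0)}
U={"guard_hinge":[(296,246),(255,250)],"guard_end":[(311,225),(272,257)],"tip_axis":[(197,202),(227,172)],"pan_handle":[(297,173),(337,200)],"roaster":[(237,244),(267,188)]}
def W(p,m,z=0):
    c,s=np.cos(p[2]),np.sin(p[2]);return np.array([p[0]+c*m[0]-s*m[1],p[1]+s*m[0]+c*m[1],m[2]+z])
def f(p): return np.concatenate([proj(c,W(p,M[k]))-U[k][i] for k in M for i,c in enumerate(("scene","top"))])
if __name__=="__main__":
    r=least_squares(f,[.59,.08,-.26],loss="soft_l1");print(r.x,np.degrees(r.x[2]));print(f(r.x).reshape(-1,4).round(1))
    for k in M:print(k,W(r.x,M[k]).round(4))
    for c in("scene","top"):
        im=cv2.imread(f"pics/{c}0.png")
        pts=list(M.values())+[(-.055,-.145,.104),(.055,-.145,.104),(-.185,-.105,.052),(-.185,.05,.052),(-.157,-.054,.08),(-.133,-.054,.08),(-.09,.098,.116)]
        for m in pts:
            u=proj(c,W(r.x,m)).round().astype(int);cv2.circle(im,tuple(int(v) for v in u),2,(0,0,255),-1)
        cv2.imwrite(f"pics/{c}1.png",cv2.resize(im[90:360,120:420],(800,720))[:600] if 0 else cv2.resize(im[100:340,120:440],(800,600)))
E
python3 fit.py
```

```text
[ 0.58649285  0.07492232 -0.26206233] -15.015065242467404
[[-0.7 -2.  -1.9  1.3]
 [ 2.9  4.3  0.5 -0.7]
 [-0.6  4.1 -1.3 -3. ]
 [ 0.7 -1.9 -0.6 -2.7]
 [ 3.  -1.7  1.5  0.8]]
guard_hinge [0.4444 0.1048 0.058 ]
guard_end [0.4335 0.0642 0.07  ]
tip_axis [0.6085 0.157  0.104 ]
pan_handle [ 0.5489 -0.0651  0.104 ]
roaster [0.5865 0.0749 0.    ]
```

View pics/scene1.png

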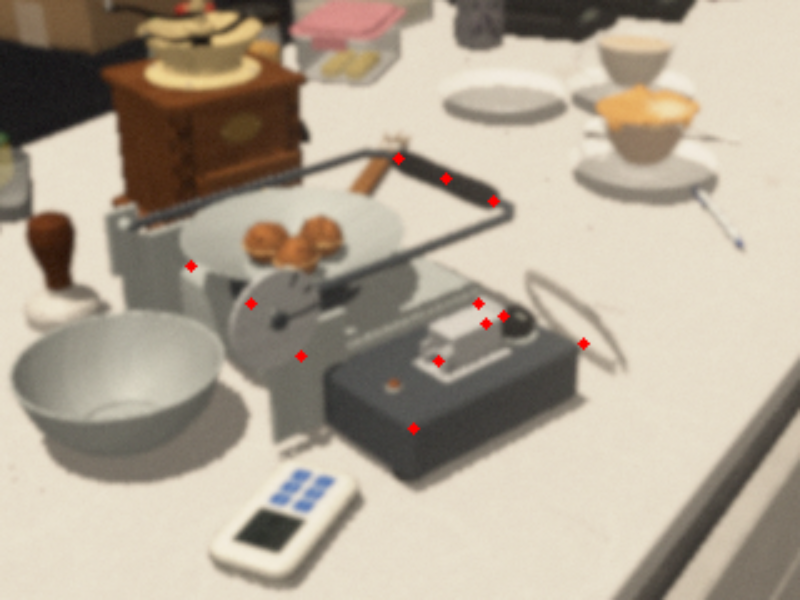

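View pics/top1.png

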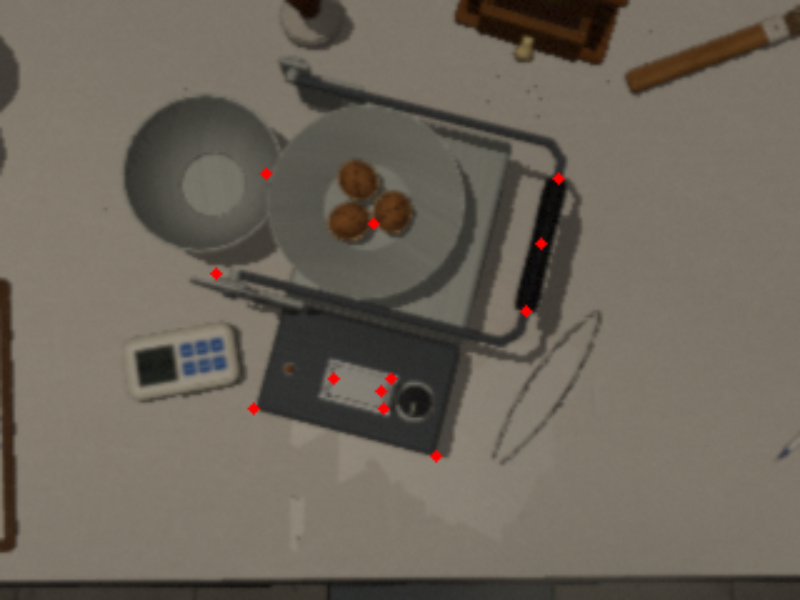

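The dots fit the handle in both views (scene crop 398,158 to 493,200; top crop 558,178 to 526,311). They also fit the box corners and the guard next to the black knob (top crop 412,400). All three walnuts are in the pan. I'll move above the guard for a closer look.

>>> arm_command(
  rows=[
    [[0.15,0.33,0,0.025,0.8],[0.3,0.67,0,0.05,0.6],[0.4,1,0,0.08,0.5]],
  ],
)

```text
clock: 1.48
ee_pos: [0.2869, -0.2945, 0.2313]
eef_rot: [0.0, 0.883, 0.469, 0.0]
wrist_force: [0.6, 1.0, 0.8]
grip_width: 0.506
finger_force: 0.0
```

>>> arm_command(
  rows=[
    [[0.15,0.33,0,0.025,0.5],[0.3,0.67,0,0.05,0.5],[0.4,1,0,0.054,0.5]],
  ],
)

```text
clock: 1.85
ee_pos: [0.3471, -0.1442, 0.2316]
eef_rot: [0.001, 0.792, 0.61, 0.0]
wrist_force: [0.4, -1.1, -0.9]
grip_width: 0.506
finger_force: 0.0
```

>>> arm_command(
  rows=[
    [[0.15,0.33,0,0,0.5],[0.3,0.67,0,0,0.5],[0.4,1,0,0,0.5],[0.4,1,0,0,0.5]],
  ],
)

```text
clock: 2.35
ee_pos: [0.4071, 0.0071, 0.2313]
eef_rot: [-0.0, 0.791, 0.612, 0.0]
wrist_force: [-0.8, -0.4, -0.1]
grip_width: 0.501
finger_force: 0.0
```

```bash
cat > look.py <<'E'
from h import *; from fit import W
import sys
s=state();P=camera_params("wrist");im=read_camera("wrist");print(s["clock"],s["ee_pos"].round(4),s["eef_rot"].round(4),s["joints"].round(3),s["wrist_force"].round(1))
try: print("hold",hold_point_z)
except NameError: import plant;print(dir(plant))
print(np.array(P["world_from_camera"]).round(3).tolist())
cv2.imwrite(f"pics/w{sys.argv[1]}.png",im)
for l in sys.argv[2:]:
    print(l,[(np.round(x["uv"],1).tolist(),round(x["conf"],2)) for x in landmark_of("wrist",l)[:3]])
E
python3 look.py 0 guard_hinge guard_end pan_handle tip_axis tongs_small
```

```text
2.35 [0.4071 0.0071 0.2313] [-1.000e-04  7.907e-01  6.121e-01  3.000e-04] [ 0.017  0.056 -0.215  1.3    0.     1.841] [-0.8 -0.4 -0.1]
hold 0.0187
[[0.968, -0.241, -0.069, 0.425], [-0.25, -0.931, -0.266, 0.076], [0.0, 0.275, -0.962, 0.374], [0.0, 0.0, 0.0, 1.0]]
guard_hinge [([293.9, 64.8], 0.64), ([295.3, 110.6], 0.48)]
guard_end [([295.9, 112.2], 0.57)]
pan_handle [([469.2, 238.1], 0.82)]
tip_axis [([521.3, 31.5], 0.2)]
tongs_small [([329.4, 238.4], 0.7)]
```

View pics/w0.png

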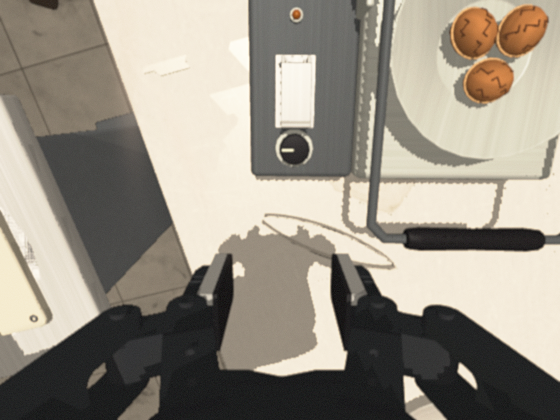

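The wrist picture shows the guard at (276–315, 55–127), the knob at (294,149), the lamp at (296,15), the front box corners at (252,176) and (352,178), and the handle from (405,238) to (545,240). I'll refit the roaster pose with these points.

```bash
cat > fit2.py <<'E'
from h import *; from fit import W,M,U,f
from scipy.optimize import least_squares
P=camera_params("wrist");T=np.linalg.inv(np.array(P["world_from_camera"]));K=np.array(P["K"])
def pw(p): q=K@(T[:3,:3]@p+T[:3,3]);return q[:2]/q[2]
F=[((-.145,-.078,.068),(294,149)),((-.145,.030,.054),(296,15)),((-.185,-.105,.052),(252,176)),((-.095,-.105,.052),(352,178)),((-.055,-.145,.104),(405,238)),((.055,-.145,.104),(545,240)),((-.145,-.054,.080),(295,127))]
def g(p): return np.concatenate([pw(W(p,m))-u for m,u in F])
r=least_squares(g,[.5865,.075,-.262],loss="soft_l1");print("wrist",r.x,np.degrees(r.x[2]));print(g(r.x).reshape(-1,2).round(1))
h=lambda p:np.concatenate([g(p),f(p)]);r=least_squares(h,r.x,loss="soft_l1");print("all",r.x,np.degrees(r.x[2]));print(g(r.x).reshape(-1,2).round(1));print(f(r.x).reshape(-1,4).round(1))
# independent heights: wrist+top+scene rays
for k,u in(("guard_end",(295.9,112.2)),("pan_handle",(475,239))):
    print(k,tri([ray("wrist",u,P)]+[ray(c,U[k][i]) for i,c in enumerate(("scene","top"))]),W(r.x,M[k]))
E
python3 fit2.py
```

```text
wrist [ 0.58727711  0.07069428 -0.26579115] -15.228710869149031
[[ 1.2  1.2]
 [ 0.4  0.1]
 [-1.   1.4]
 [-4.  -0.3]
 [ 0.8  0.4]
 [-4.5 -1.2]
 [ 1.1 -4.8]]
all [ 0.5873108   0.07172757 -0.26131555] -14.972278059356373
[[ 1.3  0.8]
 [-0.1 -0.4]
 [-0.8  1.2]
 [-3.7 -0.9]
 [ 1.4 -0.5]
 [-3.7 -2.6]
 [ 1.1 -5.2]]
[[-0.  -3.  -0.3  0.9]
 [ 3.5  3.4  2.1 -1.1]
 [ 0.4  3.2  0.2 -3.4]
 [ 1.2 -2.5  1.  -3.2]
 [ 3.7 -2.5  3.   0.5]]
guard_end (array([0.43488462, 0.06538187, 0.07820442]), np.float64(0.003235636898840355)) [0.43431583 0.06088601 0.07      ]
pan_handle (array([ 0.54833165, -0.06717017,  0.10144993]), np.float64(0.004455488071482119)) [ 0.54984981 -0.06834982  0.104     ]
```

>>> arm_command(
  rows=[
    [[0.188,0.385,0,-0.0014,0.55],[0.188,0.385,-0.3,-0.0014,0.55],[0.188,0.385,-0.6,-0.0014,0.55],[0.188,0.385,-0.8,-0.0014,0.55],[0.188,0.385,-0.8,-0.0014,0.55]],
  ],
)

```text
clock: 3.28
ee_pos: [0.4323, 0.0605, 0.1094]
eef_rot: [-0.001, 0.796, 0.605, -0.003]
wrist_force: [-0.4, -0.3, 0.4]
grip_width: 0.553
finger_force: 0.0
```

```bash
python3 look.py 1 
```

```text
3.275 [0.4323 0.0605 0.1094] [-0.0014  0.7962  0.6051 -0.0026] [ 0.139  0.219 -0.361  0.996 -0.     1.981] [-0.4 -0.3  0.4]
hold 0.0187
[[0.963, -0.256, -0.079, 0.453], [-0.268, -0.926, -0.266, 0.129], [-0.005, 0.277, -0.961, 0.252], [0.0, 0.0, 0.0, 1.0]]
```

View pics/w1.png

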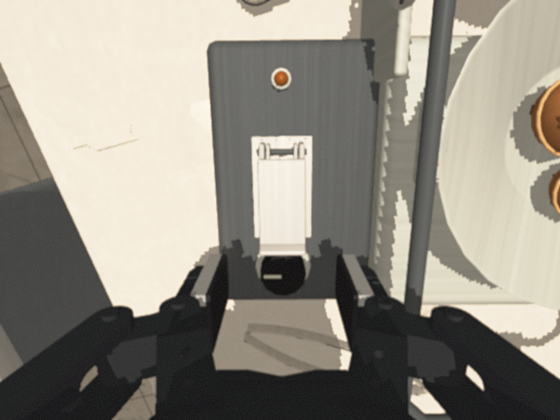

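The guard lies between the fingers: u 257–307, hinge at v=152, free end near v=252, and the knob at (282,275). The lamp is at (281,78) and the rear box corners are at (210,42) and (378,40).

```bash
python3 - <<'E'
from h import *; from fit import W
from scipy.optimize import least_squares
P=camera_params("wrist");s=state();print(s["clock"],s["ee_pos"],s["joints"].round(4))
for n,u,z in(("hinge",(282,152),.058),("lamp",(281,78),.055),("cl",(210,42),.052),("cr",(378,40),.052),("knob",(282,275),.068),("endtop",(282,245),.08)):
    p=onz(ray("wrist",u,P),z);d=p[:2]-[.5873,.0715];t=np.radians(-15.1);c,si=np.cos(t),np.sin(t);print(n,p.round(4),"roaster",(1000*np.array([c*d[0]+si*d[1],-si*d[0]+c*d[1]])).round(1))
E
```

```text
3.325 [0.43393538 0.06086722 0.11106493] [ 0.1394  0.2174 -0.3585  0.997  -0.      1.981 ]
hinge [0.4471 0.1059 0.058 ] roaster [-144.4   -3.3]
lamp [0.4569 0.1433 0.055 ] roaster [-144.6   35.3]
cl [0.4258 0.1706 0.052 ] roaster [-181.7   53.6]
cr [0.5108 0.148  0.052 ] roaster [-93.8  53.9]
knob [0.4285 0.0388 0.068 ] roaster [-144.8  -73. ]
endtop [0.4348 0.0614 0.08  ] roaster [-144.7  -49.5]
```

>>> arm_command(
  rows=[
    [[0,0,0,0,0.55]],
  ],
)

```text
clock: 3.45
ee_pos: [0.436, 0.0615, 0.1129]
eef_rot: [0.001, 0.796, 0.605, 0.001]
wrist_force: [0.2, 0.7, -0.1]
grip_width: 0.552
finger_force: 0.0
```

>>> arm_command(
  rows=[
    [[0,0.05,-0.1,0,0.55],[0,0.05,-0.2,0,0.55],[0,0.05,-0.3,0,0.55],[0,0.05,-0.38,0,0.55],[0,0.05,-0.38,0,0.55]],
  ],
)

```text
clock: 4.08
ee_pos: [0.4345, 0.0693, 0.0544]
eef_rot: [-0.0, 0.796, 0.606, -0.0]
wrist_force: [0.1, -0.2, 0.4]
grip_width: 0.551
finger_force: 0.0
```

>>> arm_command(
  rows=[
    [[0,0,0,0,0.2],[0,0,0,0,0.2],[0,0,0,0,0.2],[0,0,0,0,0.2]],
  ],
)

```text
clock: 4.58
ee_pos: [0.4349, 0.0695, 0.0552]
eef_rot: [0.0, 0.795, 0.606, 0.001]
wrist_force: [-2.1, -0.1, 6.5]
grip_width: 0.268
finger_force: 58.9
```

>>> arm_command(
  rows=[
    [[0.002,0.008,0.02,0,0.2],[0.005,0.017,0.041,0,0.2],[0.011,0.041,0.079,0,0.2],[0.019,0.07,0.111,0,0.2],[0.028,0.105,0.138,0,0.2],[0.039,0.144,0.158,0,0.2],[0.05,0.185,0.171,0,0.2],[0.061,0.228,0.177,0,0.2],[0.073,0.271,0.174,0,0.2],[0.084,0.313,0.164,0,0.2],[0.084,0.313,0.164,0,0.2]],
  ],
)

```text
clock: 5.95
ee_pos: [0.4465, 0.1129, 0.0794]
eef_rot: [0.003, 0.796, 0.605, -0.003]
wrist_force: [-0.8, -11.2, 3.1]
grip_width: 0.266
finger_force: 60.0
```

```bash
python3 - <<'E'
from h import *
a=read_camera("scene");b=read_camera("wrist");print(state()["wrist_force"],state()["ee_pos"],state()["grip_width"])
cv2.imwrite("pics/g1.png",np.hstack([cv2.resize(a[150:300,200:350],(400,400)),cv2.resize(b,(400,300))[:300][:,:].copy() if 0 else cv2.resize(b[60:300,160:400],(400,400))]))
E
```

```text
[ -0.58758495 -10.12163265   3.13387423] [0.44643442 0.11284174 0.07941829] 0.2683659569955386
```

View pics/g1.png

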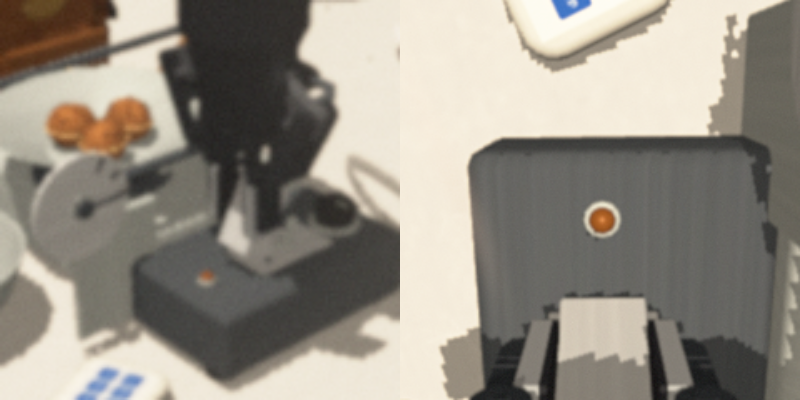

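The guard stands nearly upright between the fingers, somewhere around 80 degrees. I'll nudge it a little further, release it, rise and look.

>>> arm_command(
  rows=[
    [[0.013,0.05,-0.01,0,0.2],[0.018,0.07,-0.015,0,0.2],[0.018,0.07,-0.015,0,0.55],[0.018,0.07,-0.015,0,0.55],[0.018,0.07,-0.015,0,0.55],[0.018,0.07,0.3,0,0.55],[0,0,0.6,0,0.55],[-0.03,-0.13,0.6,0,0.55],[-0.06,-0.25,0.6,0,0.55],[-0.06,-0.25,0.6,0,0.45],[-0.06,-0.25,0.6,0,0.45]],
  ],
)

```text
clock: 7.42
ee_pos: [0.4378, 0.0789, 0.1683]
eef_rot: [-0.0, 0.796, 0.606, -0.0]
wrist_force: [-0.1, -0.5, -0.6]
grip_width: 0.452
finger_force: 0.0
```

```bash
python3 - <<'E'
from h import *
a=read_camera("scene");P=camera_params("wrist");b=read_camera("wrist");print(state()["clock"],state()["ee_pos"],state()["grip_width"])
cv2.imwrite("pics/g2.png",np.hstack([cv2.resize(a[180:270,240:330],(320,320)),cv2.resize(b,(426,320))]))
print([(x["uv"],x["conf"]) for x in landmark_of("wrist","toggle_tip")],[(x["uv"],x["conf"]) for x in landmark_of("scene","toggle_tip")])
print([(onz(ray("wrist",x["uv"],P),.072),x["conf"]) for x in landmark_of("wrist","toggle_tip")])
print([(x["uv"],x["conf"],onz(ray("wrist",x["uv"],P),.058)) for x in landmark_of("wrist","guard_hinge")])
E
```

```text
7.525 [0.4380431  0.07918955 0.16842609] 0.4484212067038613
[([272.8, 211.1], 0.66), ([280.4, 169.0], 0.6)] [([309.5, 234.7], 0.52)]
[(array([0.43236802, 0.08071838, 0.072     ]), 0.66), (array([0.44554071, 0.10822426, 0.072     ]), 0.6)]
[([280.9, 167.3], 0.77, array([0.44552289, 0.10703155, 0.058     ]))]
```

View pics/g2.png

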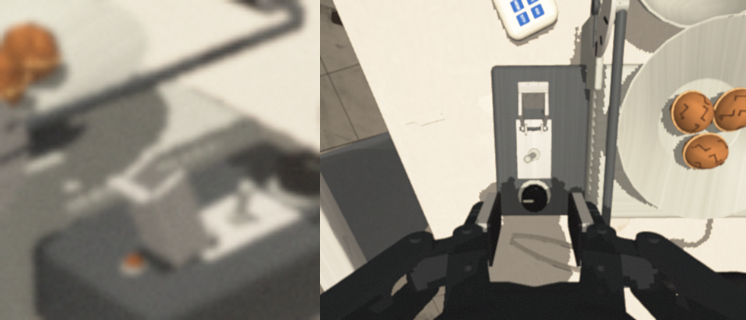

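The guard is fully open on its stop. The toggle tip is at wrist full-frame (273,211), which is within 1 mm of the model. Next I lower with the fingers either side of it, narrow them, and push along the roaster's +x.

>>> arm_command(
  rows=[
    [[0.005,0.003,-0.25,0,0.45],[0.005,0.003,-0.5,0,0.45],[0.005,0.003,-0.72,0,0.45],[0.005,0.003,-0.72,0,0.45],[0.005,0.003,-0.72,0,0.28],[0.005,0.003,-0.72,0,0.28]],
  ],
)

```text
clock: 8.48
ee_pos: [0.4401, 0.0796, 0.0624]
eef_rot: [0.001, 0.795, 0.606, 0.001]
wrist_force: [-1.0, -0.3, 0.5]
grip_width: 0.282
finger_force: 0.1
```

>>> arm_command(
  rows=[
    [[0.02,-0.005,0,0,0.28],[0.04,-0.011,0,0,0.28],[0.06,-0.016,0,0,0.28],[0.075,-0.02,0,0,0.28],[0.085,-0.023,0,0,0.28]],
  ],
)

```text
clock: 9.1
ee_pos: [0.45, 0.0763, 0.0609]
eef_rot: [-0.002, 0.795, 0.606, -0.001]
wrist_force: [-8.3, 2.5, 7.7]
grip_width: 0.277
finger_force: 5.5
```

>>> arm_command(
  rows=[
    [[-0.04,0.01,0,0,0.32],[-0.04,0.01,0.25,0,0.35],[-0.04,0.01,0.5,0,0.3],[-0.04,0.01,0.7,0,0.1],[-0.04,0.01,0.7,0,0],[-0.04,0.01,0.7,0,0]],
  ],
)

```text
clock: 9.85
ee_pos: [0.4455, 0.0772, 0.1653]
eef_rot: [0.0, 0.796, 0.606, -0.0]
wrist_force: [0.1, 0.0, -0.7]
grip_width: 0.0
finger_force: 0.0
```

```bash
python3 - <<'E'
from h import *
a=read_camera("scene");P=camera_params("wrist");b=read_camera("wrist");print(state()["clock"],state()["ee_pos"],state()["grip_width"])
cv2.imwrite("pics/g3.png",np.hstack([cv2.resize(a[180:270,240:330],(400,400)),cv2.resize(b[80:280,180:380],(400,400))]))
for l,z in(("toggle_tip",.072),("guard_hinge",.058)):print([(x["uv"],x["conf"],onz(ray("wrist",x["uv"],P),z)) for x in landmark_of("wrist",l)])
E
```

```text
9.95 [0.44481987 0.07714917 0.16460609] 0.001484910720558175
[([547.9, 1.4], 0.68, array([0.63259812, 0.16137071, 0.072     ])), ([270.3, 169.5], 0.61, array([0.44608111, 0.10826462, 0.072     ])), ([277.3, 212.3], 0.6, array([0.44253447, 0.07802345, 0.072     ]))]
[([270.2, 170.6], 0.87, array([0.44469483, 0.10530736, 0.058     ]))]
```

View pics/g3.png

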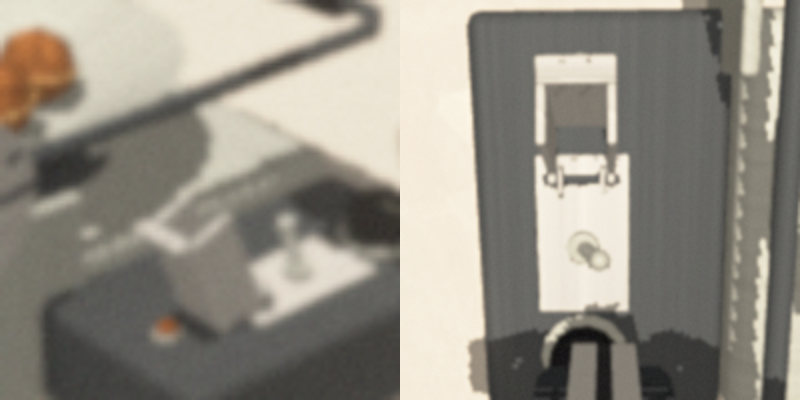

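The toggle now leans to +x (crop 598,258), but the estimate is slightly short of full travel. I'll push once more, a little higher and a bit further.

>>> arm_command(
  rows=[
    [[0,0,0,0,0.45],[0,0,-0.2,0,0.45],[0,0,-0.4,0,0.45],[0,0,-0.655,0,0.45],[0,0,-0.655,0,0.3],[0,0,-0.655,0,0.28],[0.03,-0.008,-0.655,0,0.28],[0.05,-0.013,-0.655,0,0.28],[0.07,-0.018,-0.655,0,0.28],[0.08,-0.021,-0.655,0,0.28],[0.085,-0.023,-0.655,0,0.28],[0.085,-0.023,-0.655,0,0.28]],
  ],
)

```text
clock: 11.55
ee_pos: [0.4527, 0.0759, 0.0682]
eef_rot: [-0.005, 0.795, 0.607, -0.003]
wrist_force: [-14.7, 5.7, 14.9]
grip_width: 0.283
finger_force: 9.3
```

>>> arm_command(
  rows=[
    [[-0.05,0.013,0,0,0.32],[-0.05,0.013,0.25,0,0.35],[-0.05,0.013,0.5,0,0.3],[-0.06,0.016,0.7,0,0.1],[-0.04,0.2,0.7,0,0],[0.0,0.4,0.7,0,0],[0.02,0.58,0.7,0,0],[0.02,0.58,0.7,0,0]],
  ],
)

```text
clock: 12.55
ee_pos: [0.4625, 0.1623, 0.1733]
eef_rot: [0.001, 0.795, 0.607, 0.001]
wrist_force: [-0.3, -0.7, -0.1]
grip_width: 0.001
finger_force: 0.0
```

```bash
python3 - <<'E'
from h import *
P=camera_params("top");b=read_camera("scene");print(state()["clock"],state()["ee_pos"],state()["grip_width"])
d=np.array(state()["ee_pos"])[:2]-[.5875,.0745];t=np.radians(-15.05);c,s=np.cos(t),np.sin(t);print("roaster",c*d[0]+s*d[1],-s*d[0]+c*d[1])
for x in landmark_of("scene","toggle_tip"):print(x, proj("scene",np.array([.4447,.0778,.072])),proj("scene",np.array([.4327,.0811,.072])))
E
```

```text
12.6 [0.46200384 0.16129022 0.17309864] -0.002618597408810296
roaster -0.14372770003933935 0.051226712356248004
{'uv': [306.0, 231.2], 'conf': 0.52} [303.9548558  229.77466856] [309.06704964 232.55523238]
{'uv': [284.7, 229.6], 'conf': 0.24} [303.9548558  229.77466856] [309.06704964 232.55523238]
```

>>> arm_command(
  rows=[
    [[0,0,-0.35,0,0],[0,0,-0.62,0,0],[0,0,-0.62,0,0],[-0.018,-0.067,-0.62,0,0],[-0.036,-0.135,-0.62,0,0],[-0.054,-0.2,-0.6,0,0],[-0.071,-0.264,-0.567,0,0],[-0.088,-0.328,-0.52,0,0],[-0.106,-0.393,-0.487,0,0],[-0.123,-0.457,-0.487,0,0],[-0.149,-0.554,-0.48,0,0],[-0.149,-0.554,-0.2,0,0]],
  ],
)

```text
clock: 14.15
ee_pos: [0.4354, 0.0759, 0.1401]
eef_rot: [-0.002, 0.796, 0.605, -0.004]
wrist_force: [0.7, 0.6, -0.2]
grip_width: 0.002
finger_force: 0.0
```

>>> arm_command(
  rows=[
    [[0.1,-0.3,0.15,0.029,0.2],[0.2,-0.5,0.15,0.058,0.4],[0.3,-0.7,0.15,0.087,0.5],[0.3,-0.75,0.15,0.116,0.5],[0.3,-0.75,0.15,0.145,0.5]],
  ],
)

```text
clock: 14.78
ee_pos: [0.4835, -0.0362, 0.1646]
eef_rot: [-0.001, 0.446, 0.895, -0.0]
wrist_force: [0.7, 0.3, -0.8]
grip_width: 0.501
finger_force: 0.0
```

```bash
python3 - <<'E'
from h import *
a=read_camera("scene");b=read_camera("wrist");print(state()["clock"],state()["ee_pos"],state()["eef_rot"],state()["grip_width"])
cv2.imwrite("pics/g4.png",np.hstack([cv2.resize(a[160:310,200:350],(400,400)),cv2.resize(b,(400,300)) if 0 else cv2.copyMakeBorder(cv2.resize(b,(400,300)),0,100,0,0,0)]))
E
```

```text
14.875 [ 0.48346453 -0.03553427  0.16472398] [-5.10399676e-04  4.48370795e-01  8.93847466e-01 -2.78887624e-04] 0.5004515372918436
```

View pics/g4.png

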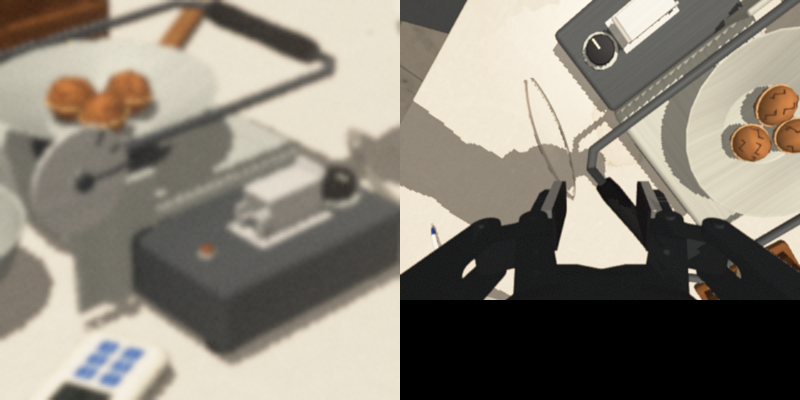

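The guard is shut (crop 230–330, 165–240), the pan is level and the walnuts are still in. Now the handle.

>>> arm_command(
  rows=[
    [[0.15,-0.07,0,0.029,0.5],[0.3,-0.14,0,0.058,0.5],[0.44,-0.207,0,0.087,0.5],[0.44,-0.207,0,0.106,0.5],[0.44,-0.207,0,0.106,0.5]],
  ],
)

```text
clock: 15.5
ee_pos: [0.5497, -0.0659, 0.1646]
eef_rot: [-0.001, 0.133, 0.991, -0.0]
wrist_force: [-0.2, 0.9, -0.6]
grip_width: 0.503
finger_force: 0.0
```

```bash
python3 - <<'E'
from h import *
s=state();P=camera_params("wrist");b=read_camera("wrist");R=np.array(P["world_from_camera"])
print(s["clock"],s["ee_pos"],s["eef_rot"],s["joints"].round(2))
cv2.imwrite("pics/g5.png",b)
for x in landmark_of("wrist","pan_handle"):print(x,onz(ray("wrist",x["uv"],P),.104))
E
```

```text
15.5 [ 0.54968954 -0.06593641  0.16463983] [-6.04338749e-04  1.32845081e-01  9.91136629e-01 -3.44765440e-05] [-0.12  0.38  0.03  1.22 -0.    0.15]
{'uv': [280.8, 225.0], 'conf': 0.71} [ 0.54942181 -0.06526293  0.104     ]
```

View pics/g5.png

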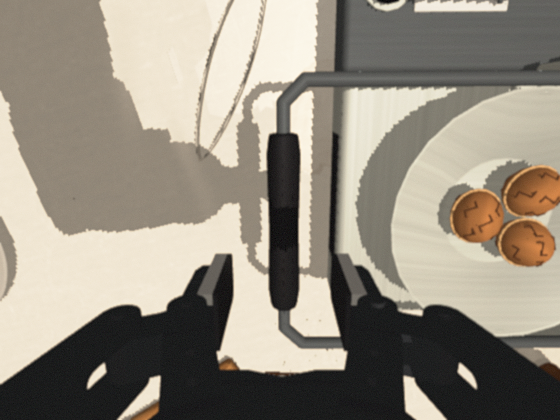

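The handle is vertical in the picture at u≈283, centred between the fingers at 232 and 332, and the measurement agrees to within 1 mm. I'll descend and grip.

>>> arm_command(
  rows=[
    [[0,0,-0.15,0,0.5],[0,0,-0.3,0,0.5],[0,0,-0.45,0,0.5],[0,0,-0.55,0,0.5],[0,0,-0.55,0,0.5],[0,0,-0.55,0,0.1],[0,0,-0.55,0,0.1],[0,0,-0.55,0,0.1],[0,0,-0.55,0,0.1]],
  ],
)

```text
clock: 16.73
ee_pos: [0.551, -0.0652, 0.0839]
eef_rot: [0.001, 0.131, 0.991, 0.001]
wrist_force: [-0.0, 3.7, 5.4]
grip_width: 0.202
finger_force: 59.0
```

```bash
python3 - <<'E'
from h import *
s=state();print(s["clock"],s["ee_pos"],s["grip_width"],s["wrist_force"])
e=np.array([.2597,.9657]);R=.23
ease=lambda t:t-np.sin(2*np.pi*t)/(2*np.pi)
N=60;th=np.radians(61)*np.array([ease(i/N) for i in range(N+1)])
for k in range(0,N,12):
    a=th[k:k+13];d=R*(np.cos(a[0])-np.cos(a[1:]));z=R*(np.sin(a[1:])-np.sin(a[0]))
    print(np.degrees(a[-1]).round(1),[[round(float(q),3) for q in(e[0]*x/.15,e[1]*x/.15,w/.15)] for x,w in zip(d,z)])
E
```

```text
16.725 [ 0.5510493  -0.06517323  0.08385219] 0.2017026974737448 [-0.03017904  3.67579004  5.41080556]
3.0 [[0.0, 0.0, 0.0], [0.0, 0.0, 0.0], [0.0, 0.0, 0.001], [0.0, 0.0, 0.003], [0.0, 0.0, 0.006], [0.0, 0.0, 0.011], [0.0, 0.0, 0.017], [0.0, 0.0, 0.025], [0.0, 0.0, 0.035], [0.0, 0.001, 0.047], [0.0, 0.001, 0.062], [0.001, 0.002, 0.079]]
18.7 [[0.0, 0.001, 0.02], [0.001, 0.003, 0.043], [0.001, 0.005, 0.069], [0.002, 0.008, 0.097], [0.003, 0.012, 0.128], [0.004, 0.017, 0.162], [0.006, 0.023, 0.199], [0.008, 0.03, 0.237], [0.01, 0.039, 0.278], [0.013, 0.049, 0.321], [0.017, 0.062, 0.366], [0.02, 0.076, 0.412]]
42.3 [[0.004, 0.016, 0.047], [0.009, 0.034, 0.095], [0.015, 0.055, 0.143], [0.021, 0.077, 0.191], [0.027, 0.101, 0.239], [0.034, 0.127, 0.287], [0.041, 0.154, 0.333], [0.049, 0.183, 0.378], [0.057, 0.213, 0.422], [0.066, 0.244, 0.463], [0.074, 0.276, 0.503], [0.083, 0.308, 0.541]]
58.0 [[0.009, 0.032, 0.035], [0.017, 0.064, 0.068], [0.025, 0.095, 0.098], [0.034, 0.125, 0.126], [0.041, 0.154, 0.152], [0.049, 0.182, 0.175], [0.056, 0.208, 0.196], [0.063, 0.233, 0.214], [0.069, 0.256, 0.231], [0.074, 0.276, 0.245], [0.079, 0.295, 0.258], [0.084, 0.311, 0.269]]
61.0 [[0.004, 0.014, 0.009], [0.007, 0.027, 0.017], [0.01, 0.037, 0.023], [0.012, 0.045, 0.028], [0.014, 0.052, 0.032], [0.015, 0.057, 0.035], [0.016, 0.061, 0.037], [0.017, 0.063, 0.039], [0.017, 0.065, 0.04], [0.018, 0.066, 0.04], [0.018, 0.066, 0.04], [0.018, 0.066, 0.04]]
```

```bash
cat > arc.py <<'E'
import numpy as np
def plan(a0,a1,N=60,n=8):
    v=np.minimum(1,np.minimum((np.arange(N)+.5)/n,(N-np.arange(N)-.5)/n));th=np.radians(a0+(a1-a0)*np.r_[0,np.cumsum(v)]/v.sum())
    e=np.array([.2597,.9657]);R=.23
    for k in range(0,N,12):
        a=th[k:k+13];d=R*(np.cos(a[0])-np.cos(a[1:]));z=R*(np.sin(a[1:])-np.sin(a[0]))
        print(np.degrees(a[-1]).round(1),[[round(float(q),3) for q in(e[0]*x/.15,e[1]*x/.15,w/.15)]+[0,.1] for x,w in zip(d,z)])
plan(0,61);plan(61,0)
E
python3 arc.py
```

```text
9.4 [[0.0, 0.0, 0.002, 0, 0.1], [0.0, 0.0, 0.008, 0, 0.1], [0.0, 0.0, 0.018, 0, 0.1], [0.0, 0.0, 0.031, 0, 0.1], [0.0, 0.001, 0.049, 0, 0.1], [0.0, 0.002, 0.071, 0, 0.1], [0.001, 0.003, 0.096, 0, 0.1], [0.001, 0.005, 0.125, 0, 0.1], [0.002, 0.008, 0.157, 0, 0.1], [0.003, 0.011, 0.188, 0, 0.1], [0.004, 0.015, 0.219, 0, 0.1], [0.005, 0.02, 0.25, 0, 0.1]]
23.5 [[0.001, 0.005, 0.031, 0, 0.1], [0.003, 0.011, 0.062, 0, 0.1], [0.005, 0.018, 0.092, 0, 0.1], [0.007, 0.025, 0.123, 0, 0.1], [0.009, 0.032, 0.153, 0, 0.1], [0.011, 0.041, 0.183, 0, 0.1], [0.013, 0.049, 0.214, 0, 0.1], [0.016, 0.059, 0.243, 0, 0.1], [0.019, 0.069, 0.273, 0, 0.1], [0.021, 0.08, 0.302, 0, 0.1], [0.024, 0.091, 0.332, 0, 0.1], [0.028, 0.103, 0.36, 0, 0.1]]
37.5 [[0.003, 0.012, 0.029, 0, 0.1], [0.007, 0.025, 0.057, 0, 0.1], [0.01, 0.039, 0.085, 0, 0.1], [0.014, 0.053, 0.113, 0, 0.1], [0.018, 0.067, 0.141, 0, 0.1], [0.022, 0.082, 0.168, 0, 0.1], [0.026, 0.098, 0.195, 0, 0.1], [0.031, 0.114, 0.221, 0, 0.1], [0.035, 0.131, 0.247, 0, 0.1], [0.04, 0.148, 0.273, 0, 0.1], [0.045, 0.166, 0.299, 0, 0.1], [0.05, 0.184, 0.324, 0, 
[... 2103 characters left out ...]
-0.044, -0.117, 0, 0.1], [-0.014, -0.053, -0.147, 0, 0.1], [-0.017, -0.062, -0.177, 0, 0.1], [-0.019, -0.07, -0.207, 0, 0.1], [-0.021, -0.078, -0.238, 0, 0.1], [-0.023, -0.085, -0.268, 0, 0.1], [-0.025, -0.091, -0.299, 0, 0.1], [-0.026, -0.097, -0.33, 0, 0.1], [-0.028, -0.103, -0.36, 0, 0.1]]
0.0 [[-0.001, -0.005, -0.031, 0, 0.1], [-0.002, -0.009, -0.062, 0, 0.1], [-0.003, -0.012, -0.093, 0, 0.1], [-0.004, -0.015, -0.125, 0, 0.1], [-0.005, -0.017, -0.154, 0, 0.1], [-0.005, -0.018, -0.179, 0, 0.1], [-0.005, -0.019, -0.201, 0, 0.1], [-0.005, -0.02, -0.219, 0, 0.1], [-0.005, -0.02, -0.232, 0, 0.1], [-0.005, -0.02, -0.242, 0, 0.1], [-0.005, -0.02, -0.248, 0, 0.1], [-0.005, -0.02, -0.25, 0, 0.1]]
```

>>> arm_command(
  rows=[
    [[0,0,0.002,0,0.1],[0,0,0.008,0,0.1],[0,0,0.018,0,0.1],[0,0,0.031,0,0.1],[0,0.001,0.049,0,0.1],[0,0.002,0.071,0,0.1],[0.001,0.003,0.096,0,0.1],[0.001,0.005,0.125,0,0.1],[0.002,0.008,0.157,0,0.1],[0.003,0.011,0.188,0,0.1],[0.004,0.015,0.219,0,0.1],[0.005,0.02,0.25,0,0.1]],
  ],
)

```text
clock: 18.23
ee_pos: [0.5515, -0.0628, 0.1187]
eef_rot: [0.0, 0.131, 0.991, -0.0]
wrist_force: [7.3, 2.9, -6.6]
grip_width: 0.196
finger_force: 60.4
```

>>> arm_command(
  rows=[
    [[0.001,0.005,0.031,0,0.1],[0.003,0.011,0.062,0,0.1],[0.005,0.018,0.092,0,0.1],[0.007,0.025,0.123,0,0.1],[0.009,0.032,0.153,0,0.1],[0.011,0.041,0.183,0,0.1],[0.013,0.049,0.214,0,0.1],[0.016,0.059,0.243,0,0.1],[0.019,0.069,0.273,0,0.1],[0.021,0.08,0.302,0,0.1],[0.024,0.091,0.332,0,0.1],[0.028,0.103,0.36,0,0.1]],
  ],
)

```text
clock: 19.73
ee_pos: [0.5552, -0.0491, 0.1729]
eef_rot: [-0.0, 0.131, 0.991, -0.002]
wrist_force: [4.7, -2.2, -7.3]
grip_width: 0.2
finger_force: 58.5
```

>>> arm_command(
  rows=[
    [[0.003,0.012,0.029,0,0.1],[0.007,0.025,0.057,0,0.1],[0.01,0.039,0.085,0,0.1],[0.014,0.053,0.113,0,0.1],[0.018,0.067,0.141,0,0.1],[0.022,0.082,0.168,0,0.1],[0.026,0.098,0.195,0,0.1],[0.031,0.114,0.221,0,0.1],[0.035,0.131,0.247,0,0.1],[0.04,0.148,0.273,0,0.1],[0.045,0.166,0.299,0,0.1],[0.05,0.184,0.324,0,0.1]],
  ],
)

```text
clock: 21.22
ee_pos: [0.5619, -0.0239, 0.2223]
eef_rot: [-0.0, 0.132, 0.991, -0.005]
wrist_force: [1.0, -8.4, -0.8]
grip_width: 0.196
finger_force: 59.9
```

>>> arm_command(
  rows=[
    [[0.005,0.019,0.025,0,0.1],[0.01,0.038,0.049,0,0.1],[0.015,0.058,0.073,0,0.1],[0.021,0.078,0.096,0,0.1],[0.026,0.098,0.119,0,0.1],[0.032,0.119,0.142,0,0.1],[0.038,0.141,0.164,0,0.1],[0.044,0.163,0.186,0,0.1],[0.05,0.185,0.207,0,0.1],[0.056,0.208,0.228,0,0.1],[0.062,0.231,0.248,0,0.1],[0.068,0.255,0.268,0,0.1]],
  ],
)

```text
clock: 22.72
ee_pos: [0.5715, 0.0118, 0.2646]
eef_rot: [0.001, 0.133, 0.991, -0.007]
wrist_force: [-3.0, -13.1, 9.1]
grip_width: 0.198
finger_force: 58.3
```

>>> arm_command(
  rows=[
    [[0.006,0.024,0.019,0,0.1],[0.013,0.048,0.038,0,0.1],[0.02,0.073,0.056,0,0.1],[0.026,0.098,0.074,0,0.1],[0.033,0.122,0.09,0,0.1],[0.038,0.143,0.104,0,0.1],[0.043,0.161,0.115,0,0.1],[0.047,0.175,0.124,0,0.1],[0.05,0.187,0.131,0,0.1],[0.052,0.195,0.135,0,0.1],[0.054,0.2,0.138,0,0.1],[0.054,0.202,0.139,0,0.1]],
  ],
)

```text
clock: 24.22
ee_pos: [0.5796, 0.0416, 0.2878]
eef_rot: [0.002, 0.133, 0.991, -0.007]
wrist_force: [-6.6, -15.0, 16.6]
grip_width: 0.194
finger_force: 59.9
```

>>> arm_command(
  rows=[
    [[0,0,0,0,0.1],[0,0,0,0,0.1]],
  ],
)

```text
clock: 24.48
ee_pos: [0.5796, 0.0415, 0.2878]
eef_rot: [0.002, 0.133, 0.991, -0.007]
wrist_force: [-6.3, -15.4, 16.7]
grip_width: 0.198
finger_force: 59.9
```

```bash
python3 - <<'E'
from h import *
a=read_camera("scene");b=read_camera("top");s=state();print(s["clock"],s["ee_pos"],s["wrist_force"])
cv2.imwrite("pics/g6.png",np.hstack([cv2.resize(a[100:340,100:340],(400,400)),cv2.resize(b[100:260,140:300],(400,400))]))
for c in("scene","top"):print(c,[(np.round(x["uv"]),x["conf"]) for x in landmark_of(c,"walnut_1")])
d=np.array(s["ee_pos"])-[.6096,.1566,.0839];l=-(d[0]*.2597+d[1]*.9657);print("ang",np.degrees(np.arctan2(d[2],l)),np.hypot(d[2],l))
E
```

```text
24.575 [0.5795672  0.04158111 0.28781203] [ -7.1320955  -14.51588154  16.89132885]
scene [(array([169., 268.]), 0.65), (array([184., 259.]), 0.57), (array([165., 260.]), 0.53)]
top [(array([196., 178.]), 0.39)]
ang 59.759377173327564 0.2360317122518724
```

View pics/g6.png

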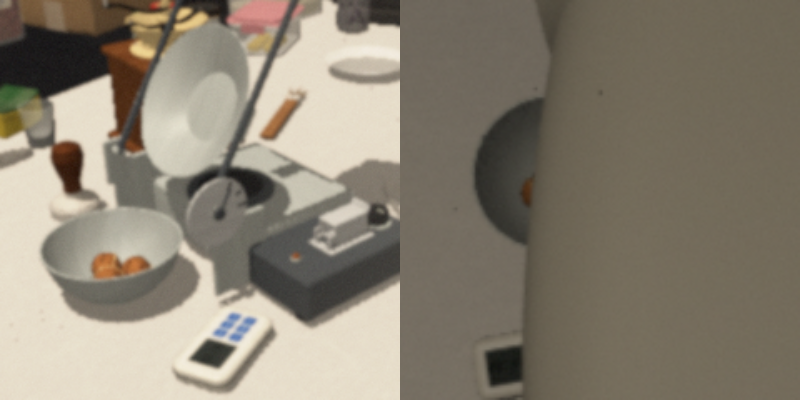

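The pan is tipped to about 60 degrees, empty, and walnuts show in the bowl (scene crop 120,265). I'll tip it slightly further for margin and hold.

>>> arm_command(
  rows=[
    [[0.002,0.007,0.008,0,0.1],[0.004,0.014,0.016,0,0.1],[0.006,0.021,0.024,0,0.1],[0.007,0.027,0.031,0,0.1],[0.007,0.027,0.031,0,0.1],[0.007,0.027,0.031,0,0.1],[0.007,0.027,0.031,0,0.1],[0.007,0.027,0.031,0,0.1],[0.007,0.027,0.031,0,0.1],[0.007,0.027,0.031,0,0.1],[0.007,0.027,0.031,0,0.1],[0.007,0.027,0.031,0,0.1]],
  ],
)

```text
clock: 26.18
ee_pos: [0.5811, 0.0472, 0.291]
eef_rot: [0.001, 0.133, 0.991, -0.005]
wrist_force: [-3.6, -11.1, 10.8]
grip_width: 0.2
finger_force: 59.5
```

```bash
python3 - <<'E'
from h import *; from fit import W
import cv2
a=read_camera("scene");s=state();print(s["wrist_force"])
p=[.5875,.0745,np.radians(-15.05)]
# side-rod (x=-83.5) direction in image vs predicted angle
g=cv2.cvtColor(a,cv2.COLOR_BGR2GRAY)
pr=lambda r,t:proj("scene",W(p,(-.0835,.085-r*np.cos(t),.104+r*np.sin(t))))
for t in range(50,74,2):
    v=[]
    for r in np.linspace(.07,.17,60):
        # dark-line score minus both sides
        x=pr(r,np.radians(t));n=(pr(r,np.radians(t+3))-x);n/=np.linalg.norm(n)
        q=np.float32([x,x+5*n,x-5*n]);u=cv2.remap(g,q[:,0].reshape(1,-1).copy(),q[:,1].reshape(1,-1).copy(),1)[0].astype(float);v.append((u[1]+u[2])/2-u[0])
    print(t,round(np.mean(v),1),end="; ")
E
```

```text
[ -3.53196988 -10.87211833  11.80978113]
50 -24.1; 52 -26.9; 54 -30.6; 56 -21.4; 58 48.0; 60 112.8; 62 54.7; 64 -38.2; 66 -38.9; 68 -10.9; 70 0.9; 72 3.3;
```

>>> arm_command(
  rows=[
    [[0.003,0.012,0.007,0,0.1],[0.006,0.024,0.014,0,0.1],[0.009,0.034,0.02,0,0.1],[0.009,0.034,0.02,0,0.1],[0.009,0.034,0.02,0,0.1],[0.009,0.034,0.02,0,0.1],[0.009,0.034,0.02,0,0.1],[0.009,0.034,0.02,0,0.1],[0.009,0.034,0.02,0,0.1],[0.009,0.034,0.02,0,0.1],[0.009,0.034,0.02,0,0.1],[0.009,0.034,0.02,0,0.1]],
  ],
)

```text
clock: 27.72
ee_pos: [0.5826, 0.0529, 0.294]
eef_rot: [0.002, 0.133, 0.991, -0.005]
wrist_force: [-3.2, -10.0, 11.3]
grip_width: 0.197
finger_force: 59.6
```

```bash
python3 - <<'E'
from h import *
read_camera("scene")
m=regions_of("scene","walnut_1");print([(np.round(x["uv"]),round(x["conf"],2),x["mask"].sum()) for x in m])
print(proj("scene",np.array([.6245,.2117,.02])))
E
```

```text
[(array([161., 256.]), 0.59, np.int64(97)), (array([168., 265.]), 0.53, np.int64(98)), (array([185., 260.]), 0.42, np.int64(168))]
[171.21762126 260.28901603]
```

All three walnuts are in the bowl, so I'll lower the pan along the same arc.

>>> arm_command(
  rows=[
    [[-0.001,-0.004,-0.003,0,0.1],[-0.003,-0.012,-0.008,0,0.1],[-0.006,-0.023,-0.015,0,0.1],[-0.009,-0.034,-0.022,0,0.1],[-0.013,-0.048,-0.037,0,0.1],[-0.016,-0.061,-0.051,0,0.1]],
  ],
)

```text
clock: 28.58
ee_pos: [0.5802, 0.0437, 0.2885]
eef_rot: [0.003, 0.133, 0.991, -0.004]
wrist_force: [-7.4, -11.8, 21.5]
grip_width: 0.194
finger_force: 61.6
```

>>> arm_command(
  rows=[
    [[-0.003,-0.01,-0.005,0,0.1],[-0.006,-0.022,-0.012,0,0.1],[-0.01,-0.036,-0.02,0,0.1],[-0.013,-0.05,-0.03,0,0.1],[-0.018,-0.066,-0.04,0,0.1],[-0.022,-0.083,-0.052,0,0.1],[-0.027,-0.102,-0.064,0,0.1],[-0.033,-0.121,-0.078,0,0.1],[-0.038,-0.141,-0.092,0,0.1],[-0.043,-0.161,-0.107,0,0.1],[-0.049,-0.181,-0.123,0,0.1],[-0.054,-0.202,-0.139,0,0.1]],
  ],
)

```text
clock: 30.08
ee_pos: [0.5724, 0.0147, 0.2662]
eef_rot: [0.002, 0.132, 0.991, -0.003]
wrist_force: [-4.4, -8.5, 12.6]
grip_width: 0.197
finger_force: 62.5
```

>>> arm_command(
  rows=[
    [[-0.006,-0.024,-0.02,0,0.1],[-0.013,-0.047,-0.04,0,0.1],[-0.019,-0.07,-0.061,0,0.1],[-0.025,-0.092,-0.082,0,0.1],[-0.031,-0.114,-0.104,0,0.1],[-0.036,-0.135,-0.126,0,0.1],[-0.042,-0.156,-0.148,0,0.1],[-0.048,-0.177,-0.171,0,0.1],[-0.053,-0.197,-0.195,0,0.1],[-0.058,-0.217,-0.219,0,0.1],[-0.063,-0.236,-0.243,0,0.1],[-0.068,-0.255,-0.268,0,0.1]],
  ],
)

```text
clock: 31.58
ee_pos: [0.5625, -0.022, 0.2237]
eef_rot: [0.001, 0.132, 0.991, -0.002]
wrist_force: [-0.1, -6.5, 4.9]
grip_width: 0.193
finger_force: 65.6
```

>>> arm_command(
  rows=[
    [[-0.005,-0.018,-0.025,0,0.1],[-0.01,-0.036,-0.051,0,0.1],[-0.014,-0.053,-0.076,0,0.1],[-0.019,-0.07,-0.103,0,0.1],[-0.023,-0.086,-0.129,0,0.1],[-0.027,-0.102,-0.156,0,0.1],[-0.031,-0.117,-0.183,0,0.1],[-0.035,-0.131,-0.211,0,0.1],[-0.039,-0.145,-0.239,0,0.1],[-0.043,-0.159,-0.267,0,0.1],[-0.046,-0.172,-0.295,0,0.1],[-0.05,-0.184,-0.324,0,0.1]],
  ],
)

```text
clock: 33.08
ee_pos: [0.5555, -0.0479, 0.1741]
eef_rot: [0.001, 0.131, 0.991, -0.0]
wrist_force: [2.4, -4.6, 1.9]
grip_width: 0.192
finger_force: 64.5
```

>>> arm_command(
  rows=[
    [[-0.003,-0.012,-0.029,0,0.1],[-0.006,-0.023,-0.058,0,0.1],[-0.009,-0.034,-0.087,0,0.1],[-0.012,-0.044,-0.117,0,0.1],[-0.014,-0.053,-0.147,0,0.1],[-0.017,-0.062,-0.177,0,0.1],[-0.019,-0.07,-0.207,0,0.1],[-0.021,-0.078,-0.238,0,0.1],[-0.023,-0.085,-0.268,0,0.1],[-0.025,-0.091,-0.299,0,0.1],[-0.026,-0.097,-0.33,0,0.1],[-0.028,-0.103,-0.36,0,0.1]],
  ],
)

```text
clock: 34.58
ee_pos: [0.5516, -0.0622, 0.12]
eef_rot: [0.001, 0.131, 0.991, 0.001]
wrist_force: [4.3, -1.7, 0.8]
grip_width: 0.194
finger_force: 69.3
```

>>> arm_command(
  rows=[
    [[-0.001,-0.005,-0.031,0,0.1],[-0.002,-0.009,-0.062,0,0.1],[-0.003,-0.012,-0.093,0,0.1],[-0.004,-0.015,-0.125,0,0.1],[-0.005,-0.017,-0.152,0,0.1],[-0.005,-0.018,-0.175,0,0.1],[-0.005,-0.019,-0.195,0,0.1],[-0.005,-0.02,-0.21,0,0.1],[-0.005,-0.02,-0.22,0,0.1],[-0.005,-0.02,-0.228,0,0.1]],
  ],
)

```text
clock: 35.83
ee_pos: [0.5508, -0.065, 0.0859]
eef_rot: [0.001, 0.131, 0.991, 0.001]
wrist_force: [4.3, -0.5, 0.0]
grip_width: 0.199
finger_force: 64.0
```

>>> arm_command(
  rows=[
    [[0,0,-0.006,0,0.1],[0,0,-0.012,0,0.1],[0,0,-0.018,0,0.1],[0,0,-0.022,0,0.1],[0,0,-0.022,0,0.1]],
  ],
)

```text
clock: 36.45
ee_pos: [0.5508, -0.065, 0.0849]
eef_rot: [0.001, 0.131, 0.991, 0.001]
wrist_force: [0.4, 1.3, 12.4]
grip_width: 0.197
finger_force: 65.2
```

Upward force is building and the motion has stalled, so the pan is on its stop. I'll check the angle before releasing.

```bash
python3 - <<'E'
from h import *; from fit import W
a=read_camera("scene");g=cv2.cvtColor(a,cv2.COLOR_BGR2GRAY);g0=cv2.cvtColor(cv2.imread("pics/scene0.png"),cv2.COLOR_BGR2GRAY)
p=[.5875,.0745,np.radians(-15.05)]
pr=lambda r,t:proj("scene",W(p,(-.0835,.085-r*np.cos(t),.104+r*np.sin(t))))
for G in(g0,g):
  for t in range(-4,7):
    v=[]
    for r in np.linspace(.12,.19,50):
        x=pr(r,np.radians(t));n=(pr(r,np.radians(t+3))-x);n/=np.linalg.norm(n)
        q=np.float32([x,x+5*n,x-5*n]);u=cv2.remap(G,q[:,0].reshape(1,-1).copy(),q[:,1].reshape(1,-1).copy(),1)[0].astype(float);v.append((u[1]+u[2])/2-u[0])
    print(t,round(np.mean(v),1),end="; ")
  print()
E
```

```text
-4 -60.5; -3 -42.6; -2 23.7; -1 102.6; 0 120.3; 1 70.9; 2 -13.2; 3 -66.0; 4 -70.3; 5 -46.2; 6 -20.2; 
-4 -66.2; -3 -45.1; -2 23.8; -1 106.6; 0 125.3; 1 72.3; 2 -15.6; 3 -69.8; 4 -73.2; 5 -47.5; 6 -22.9;
```

>>> arm_command(
  rows=[
    [[0,0,0,0,0.2],[0,0,0,0,0.25],[0,0,0,0,0.35],[0,0,0,0,0.5],[0,0,0,0,0.5],[0,0,0.1,0,0.5],[0,0,0.3,0,0.5],[0,0,0.6,0,0.5],[0,0,0.9,0,0.5],[0,0,0.9,0,0.5]],
  ],
)

```text
clock: 37.75
ee_pos: [0.5529, -0.0661, 0.2234]
eef_rot: [0.005, 0.131, 0.991, 0.0]
wrist_force: [0.1, -0.1, -0.5]
grip_width: 0.5
finger_force: 0.0
```

>>> arm_command(
  rows=[
    [[-0.3,-0.3,0.1,0,0.5],[-0.6,-0.6,0.1,0,0.5],[-0.8,-0.9,0.1,0,0.5],[-0.8,-0.9,0.1,0,0.5],[-0.8,-0.9,0.1,0,0.5],[-0.8,-0.9,0.1,0,0.5]],
  ],
)

```text
clock: 38.5
ee_pos: [0.4307, -0.1998, 0.2324]
eef_rot: [-0.0, 0.13, 0.992, 0.0]
wrist_force: [0.9, 0.4, -0.2]
grip_width: 0.503
finger_force: 0.0
```

```bash
python3 - <<'E'
from h import *
a=read_camera("scene");b=read_camera("top");s=state();print(s["clock"],s["ee_pos"],s["wrist_force"])
cv2.imwrite("pics/end.png",np.hstack([cv2.resize(a[130:340,130:340],(400,400)),cv2.resize(b[100:310,160:370],(400,400))]))
for l in["bowl","timer_1","tongs_small","pan_handle","guard_end","walnut_1"]:
    print(l,[[(np.round(x["uv"]).tolist(),round(x["conf"],2)) for x in landmark_of(c,l)[:3]] for c in("scene","top")])
E
```

```text
38.6 [ 0.43073539 -0.19967364  0.23240124] [-0.41509775 -0.14298331  0.46897009]
bowl [[([168.0, 271.0], 0.73)], [([204.0, 174.0], 0.94)]]
timer_1 [[([234.0, 318.0], 0.64)], [([190.0, 242.0], 0.59)]]
tongs_small [[([347.0, 228.0], 0.93)], [([340.0, 251.0], 0.64), ([195.0, 176.0], 0.52)]]
pan_handle [[([297.0, 174.0], 0.67)], [([336.0, 198.0], 0.79)]]
guard_end [[([319.0, 227.0], 0.67), ([165.0, 267.0], 0.59), ([162.0, 256.0], 0.5)], [([272.0, 258.0], 0.72)]]
walnut_1 [[([162.0, 257.0], 0.66), ([167.0, 265.0], 0.62), ([181.0, 259.0], 0.58)], [([205.0, 166.0], 0.66), ([192.0, 177.0], 0.58), ([209.0, 179.0], 0.45)]]
```

View pics/end.png

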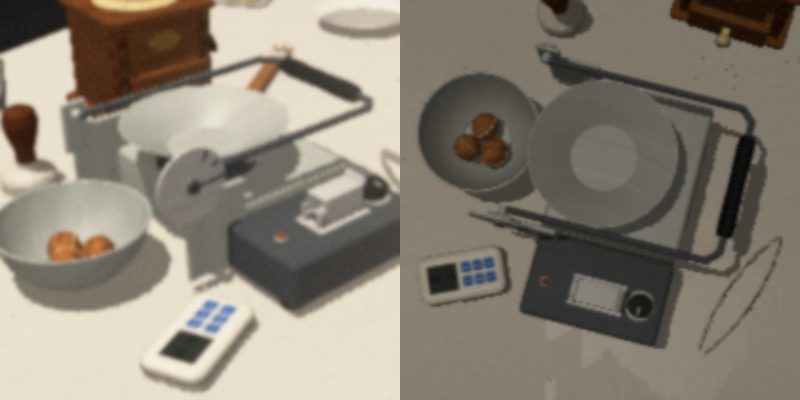

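The pan is level, three walnuts lie in the bowl (top crop 466–494, 125–152), the guard is shut, and the bowl, timer and tongs look where they were. Handing in.

```bash
python3 -c "
from plant import *
print(finish_job())"
```

```text
the job is handed in; nothing more can be done
None
```

I switched the roaster off, shut the guard and held the pan at about 60 degrees; all three walnuts are in the bowl, the pan is back level and released, and the job is handed in at about 39 s (the verdict was not shown).

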